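# Offer the enclosure door up to its hinges and hold it for the pins

### The job

The door of the small steel enclosure is standing in the foam cradle. Lift it out and gently offer it up to the enclosure, standing open square to the enclosure's front and in line with its hinge side, so that both of the door's hinge knuckles sit midway in the gaps between the enclosure's knuckles and all the holes line up for the hinge pins. Keep holding it there and finish while holding it, with the gripper carrying all its weight and the door not resting on or pressing against the enclosure (a colleague pushes the pins in), and leave everything else where it is.

Things in the scene. Friction and masses are not known exactly. Their poses are not given: they have to be found in the camera images.
- case: grey steel box, 120 (x) x 180 (y) mm, top 206 mm above the bench (black cable glands to 225), fixed. Origin: centre of its underside, on the bench; z up. Open front: its own -x (about world +y). Hinge side: its +y wall (about world +x), with an upper and a lower hinge leaf. Vertical hinge axis at x -73, y +91.5 mm. Fitted and open square, the door runs from the axis along -x
- case_upper (a point): on the hinge axis, mid height of the upper hinge's gap, 159 mm above the bench; axes as the case's. Each hinge has two fixed steel knuckles (18 mm outside, 11 mm bore, 16 mm tall) on the axis, one above the other with a 30 mm tall gap between; the leaf plate behind the gap ends 13 mm from the axis
- case_lower (a point): the same for the lower hinge, 59 mm above the bench, directly below case_upper
- door: grey steel door standing upright in a cradle slot, underside 16 mm above the bench: panel 168 (x) x 10 (y) x 170 mm tall (z), 0.3 to 0.55 kg, centre of mass within 4 mm of its middle. Origin: centre of the panel's underside; z up. Two steel knuckles beyond its +x edge. Latch 66 mm from the middle towards -x, at mid height, 16 mm proud of the +y face, 8 mm of the -y face
- door_upper (a point): centre of the bore of the door's upper knuckle (18 mm outside, 11 mm bore, 24 mm tall, joined to the edge by a 4 mm web), at (97, 0, 135) mm in the door's frame; axes as the door's. Fitted: 3 mm free above and below it, door underside 24 mm above the bench, door x pointing like the case's x. It enters the gap sideways, along the door's +x
- door_lower (a point): centre of the bore of the door's lower knuckle, at (97, 0, 35) mm in the door's frame; axes as the door's
- cradle: white rigid foam block, 150 (x) x 140 (y) x 48 mm tall, does not move. Origin: centre of its underside, z up. Two slots run along its x at y = +32 and -32 mm, 12.5 mm wide, 32 mm deep, open at the top and both ends
- plate: bystander: aluminium mounting plate with rows of dark holes and no knuckles, 130 x 10 x 90 mm tall, standing in the cradle's other slot. Origin: centre of its underside
- pin_a: bystander: steel hinge pin, L-shaped, 7 mm thick, 77 mm long with a 16 mm bent end, lying on the bench. Origin: below the middle of its long leg
- pin_b: bystander: the second hinge pin, the same
- partbox_a: bystander: clear parts box with a yellow latch, 56 x 60 x 22 mm. Origin: centre of its underside
- partbox_b: bystander: a second parts box, the same
- meter: bystander: black handheld multimeter lying flat, 165 x 78 x 40 mm. Origin: centre of its underside
- screwdriver: bystander: screwdriver, 200 mm long, handle 26 mm thick, lying on the bench along its x. Origin: below its middle, on the bench
- reel: bystander: flat component reel, 178 mm across and 10 mm thick. Origin: centre of its underside
Mind the look-alikes: they are no part of the job. Leave any blue look-alike of the cradle alone.

How it is judged:
By the outcome, as a careful person would: the job done as asked, in the order asked, and still so for the second after the job is handed in, while the arm keeps its last pose, push and grip.
It also fails if it takes over 48 s, if anything falls off the work surface, if the arm or the gripper's body presses on something with over 40 N, if the wrist force passes 120 N, or if a joint passes its speed limit or range.

### The arm

A 7-joint arm with a two-finger parallel gripper is mounted at the origin on the work surface. World frame = base frame: x ahead of the robot, y to its left, z up, the work surface at z = 0. Lengths are in m, angles in rad, forces in N, time in s.
With the tool pointing down it reaches from about 0.425 to 0.925 m from the base axis. Payload 6.8 kg.
Tool frame: the origin (TCP) lies at the very end of the fingers, on their centre line; the grasp point (between the pads) lies 19 mm behind it; z points along the fingers, y is the line along which they close (so a half turn about z gives the same grasp; the last joint's range is limited). The gripper opens to 85 mm and grips with 20 to 120 N. Pads are 22 mm wide; open, the fingers measure 114 mm over their backs; the gripper's body (76 mm by 85 mm) begins 54 mm behind the grasp point. The pads swing forward as they close: fully open they stand 13 mm farther back than shut.
Start: joints at [-1.407, 0.477, 0.022, 1.555, -0.011, 1.109, -0.083], TCP at [0.181, 0.65, 0.231] pointing down, gripper open.
Joint ranges: [-2.96, 2.96], [-0.34, 2.1], [-1.41, 1.46], [0.24, 2.44], [-1.37, 4.51], [0.17, 1.92], [-2.96, 2.96]. Speed limits (rad/s): [2.39, 2.39, 3.14, 3.14, 3.14, 3.14, 3.14].

### API

Orientations are given as a rotation vector (axis times angle).
In Python, from bench import sensors, optics, job gives the robot as it stands. The module is installed in compiled form; this text tells all that it offers.
- The arm moves only by the shell command python3 -m handwheel 'ROWS' [FORCE]. ROWS is JSON, a list of rows, each a list of 7 numbers: the turn, a rotation vector about the tool's x, y, z in units of 10 degrees (1.0 is 10 degrees), then the shift along the tool's x, y, z in units of 40 mm (1.0 is 40 mm), then the opening, from -1 (shut) to 1 (fully open). In form: [[ax, ay, az, tx, ty, tz, grip], ...]. A call has 1 to 12 rows; each row shifts and turns the commanded pose from where the row before left it, along the tool's axes as they then stand; what a row does not reach is not made up. A row lasts 1/8 s, in which the tool goes at most 62.5 mm and 10.7 degrees, less where a joint would pass 70% of its speed; a pose out of reach is approached as far as the arm can. A call is refused whole if a number of a shift passes 1 or a number of a turn 1, either way. A call with a gripper value outside its range is refused whole. The fingers move at their own pace and stop on an object; FORCE is the grip in N (left out, the last holds). Time passes only in rows, so rows that do not move let the fingers close. It gives the time, the measured TCP pose, the force, the opening and the grip force at its end, in the units of the state.
- sensors.sense(): the state, without advancing time (a new reading comes with each control period).
- optics.capture(name): name is "scene" or "top" or "wrist"; returns the picture (400x640x3 uint8, red, green, blue); there is no depth.
- optics.get_calibration(name): a dict with "camera_matrix" (3x3 intrinsics, pixels), "T" (4x4, takes a point from camera to world coordinates). Camera axes: x right, y down, z forward; pixel columns grow to the right and rows downward; lengths in m; the calibration is good to about 2 mm. The wrist camera is an equidistant fisheye: a pixel r from the principal point sees the ray r / f radians off the axis. A picture is of the moment at which its call begins: read the wrist's pose just before it. get_calibration takes no time and is no camera call; for the wrist camera it gives the pose at the moment of the call.
- job.close_job(): hands the job in; it is judged then, once.
The state is a dict: "clock": time; "joints": joint angles; "joint_velocities": joint speeds; "joint_efforts": joint torques, N m; "tool_pos": TCP position; "tool_rot": TCP orientation; "wrist_force": force on the tool from outside, world axes, zero at the start; "ft_torque": the same for the moment, N m; "opening": opening from 0.0 (shut) to 1.0 (fully open); "grasp_force": force on a finger pad.
Only numpy, scipy, OpenCV 4.12 (cv2) and the standard library are available. Lean on these libraries where they do the work, as an engineer would, in place of code of your own. Each camera call takes 0.05 s, during which the arm holds its last target. There are 200 camera calls.

## Working session

There is one attempt and no reset: what is moved stays moved. The work goes in short steps, Python scripts to look and compute and a shell command to move; the robot and the scene stay as the last step left them, time stands still between calls to the robot, and variables do not carry over. Pictures are saved under pics/ and viewed, at most 10 in all, crops included, and the job is handed in when it is done.

```bash
mkdir -p pics; python3 - <<'E'
from bench import sensors, optics
import cv2,numpy as np
s=sensors.sense();print(s)
for n in ["scene","top","wrist"]:
    c=optics.get_calibration(n);print(n,np.round(c["camera_matrix"],2).tolist(),np.round(c["T"],4).tolist())
    im=optics.capture(n);cv2.imwrite(f"pics/{n}0.png",im[:,:,::-1])
E
```

```text
{'clock': 0.0, 'joints': array([-1.40708422,  0.47778692,  0.02228174,  1.55642638, -0.01147984,
        1.10931066, -0.08308509]), 'joint_velocities': array([ 3.56603114e-04, -2.93651286e-04, -1.05221749e-03,  5.20344130e-05,
       -1.44305813e-03,  3.20067030e-04,  8.58012933e-04]), 'joint_efforts': array([-1.15136675e-05, -5.96422112e+01,  1.60758309e+00, -2.81201541e+01,
        1.23773224e-02,  9.23573185e-03,  1.35836976e-05]), 'tool_pos': array([0.18104997, 0.64966034, 0.23034403]), 'tool_rot': array([-4.25480486e-01, -3.11252453e+00,  2.82716416e-03]), 'wrist_force': array([0.16376456, 0.55251688, 0.32423922]), 'ft_torque': array([-0.02375497, -0.00980985,  0.02094738]), 'grasp_force': 0.0, 'opening': 1.0009035444617826}
scene [[507.57, 0.0, 319.15], [0.0, 507.57, 211.72], [0.0, 0.0, 1.0]] [[-0.8004, 0.4981, -0.3337, 1.157], [0.5995, 0.6574, -0.4566, 0.8267], [-0.008, -0.5655, -0.8247, 1.5696], [0.0, 0.0, 0.0, 1.0]]
top [[458.04, 0.0, 321.77], [0.0, 458.04, 199.79], [0.0, 0.0, 1.0]] [[0.0077, -0.9948, 0.1017, 0.409], [-1.0, -0.0082, -0.0047, 0.0123], [0.0055, -0.1016, -0.9948, 1.4836], [0.0, 0.0, 0.0, 1.0]]
wrist [[309.71, 0.0, 317.02], [0.0, 309.71, 195.59], [0.0, 0.0, 1.0]] [[0.2674, 0.9119, 0.3114, 0.1006], [0.9636, -0.2523, -0.0887, 0.6718], [-0.0023, 0.3238, -0.9461, 0.3726], [0.0, 0.0, 0.0, 1.0]]
```

View pics/top0.png

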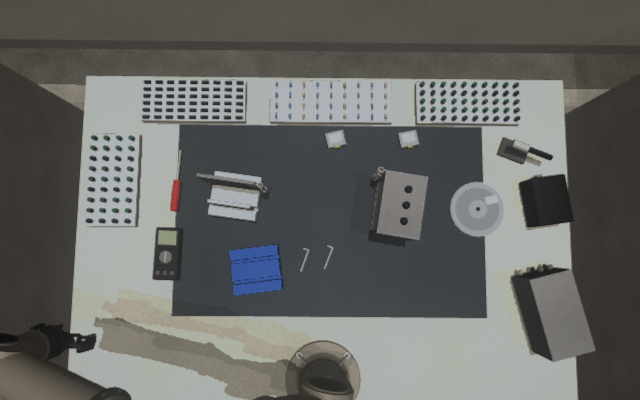

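View pics/scene0.png

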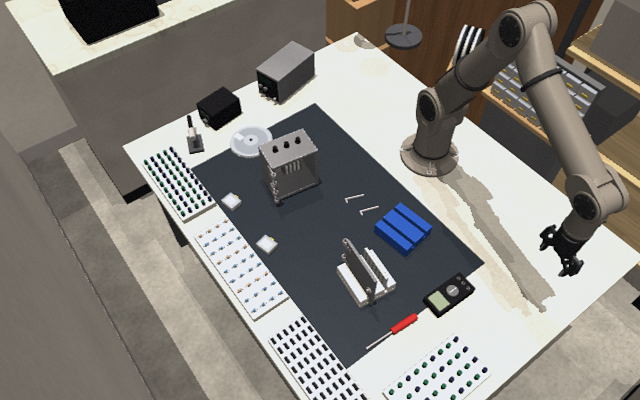

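The top view shows the white cradle near (235,197), with the door in its far slot from (197,176) to knuckles at (265,188). The case is at (403,205), with its hinge near (378,173). The blue look-alike cradle is at (256,270). I'll zoom in.

```bash
python3 - <<'E'
import cv2,numpy as np
a=cv2.imread("pics/top0.png")[145:245,185:435]
a=cv2.resize(a,None,fx=3.2,fy=3.2,interpolation=cv2.INTER_CUBIC)
b=cv2.imread("pics/scene0.png")
p=cv2.resize(b[125:215,250:330],(0,0),fx=3,fy=3,interpolation=cv2.INTER_CUBIC)
q=cv2.resize(b[230:315,325:405],(0,0),fx=3,fy=3,interpolation=cv2.INTER_CUBIC)
c=np.zeros((320+275,800,3),np.uint8);c[:320]=a;c[320:320+270,:240]=p;c[320:320+255,300:540]=q
cv2.imwrite("pics/crop1.png",np.clip(c*1.6,0,255).astype(np.uint8))
E
```

```text
(no output)
```

View pics/crop1.png

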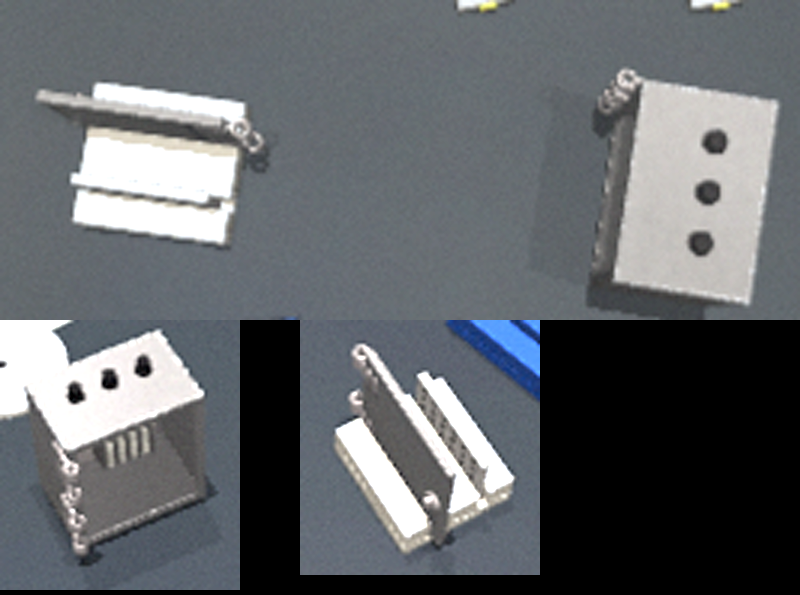

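The crop shows the door's top edge from crop (40,95) to (235,122), with knuckles at (240,130) on the -y end. The case's top corners are at (638,82), (777,100), (750,300) and (612,282), with its hinge knuckle at (627,77). Next I'll convert these to coarse world positions.

```bash
cat > h.py <<'E'
import numpy as np,cv2
from scipy.spatial.transform import Rotation as R
from bench import sensors,optics
def ray(c,uv,fish=False):
    K,T=np.array(c["camera_matrix"]),np.array(c["T"])
    d=np.array([(uv[0]-K[0,2])/K[0,0],(uv[1]-K[1,2])/K[1,1],1.])
    if fish:
        r=np.hypot(d[0],d[1]); d=np.array([d[0]/r*np.sin(r),d[1]/r*np.sin(r),np.cos(r)]) if r>1e-9 else d
    return T[:3,3],T[:3,:3]@d
def onz(c,uv,z,fish=False):
    o,d=ray(c,uv,fish); return o+d*(z-o[2])/d[2]
def proj(c,P,fish=False):
    K,T=np.array(c["camera_matrix"]),np.array(c["T"])
    p=T[:3,:3].T@(np.asarray(P)-T[:3,3])
    if fish:
        r=np.hypot(p[0],p[1]);t=np.arctan2(r,p[2]);q=p[:2]/r*t
    else: q=p[:2]/p[2]
    return q*[K[0,0],K[1,1]]+K[:2,2]
def goal(P,yaw):
    """rows units from present pose to TCP P, tool x at world yaw deg, pointing down: turn (tool), shift (present tool axes), shift (goal tool axes)"""
    s=sensors.sense();A=R.from_rotvec(s["tool_rot"])
    c,n=np.cos(np.radians(yaw)),np.sin(np.radians(yaw))
    B=R.from_matrix(np.array([[c,n,0],[n,-c,0],[0,0,-1.]]))
    d=np.array(P)-s["tool_pos"]
    print("turn",np.round(np.degrees((A.inv()*B).as_rotvec())/10,3),"shift now",np.round(A.inv().apply(d)/.04,3),"shift after turn",np.round(B.inv().apply(d)/.04,3))
E
python3 - <<'E'
from h import *
c=optics.get_calibration("top")
f=lambda x,y:(185+(x+.5)/3.2-.5,145+(y+.5)/3.2-.5)
P={k:onz(c,f(*p),z) for k,p,z in [("case1",(638,82),.206),("case2",(777,100),.206),("case3",(750,300),.206),("case4",(612,282),.206),("doorL",(40,97),.186),("knuU",(239,130),.163),("caseknu",(627,77),.190)]}
for k in P:print(k,np.round(P[k],4))
m=np.mean([P[f"case{i}"] for i in (1,2,3,4)],0)
y=P["case1"]-P["case4"]+P["case2"]-P["case3"];yaw=np.arctan2(y[1],y[0])-np.pi/2
Rz=np.array([[np.cos(yaw),-np.sin(yaw)],[np.sin(yaw),np.cos(yaw)]])
print("case",m,np.degrees(yaw),"axis",m[:2]+Rz@[-.073,.0915])
d=P["knuU"]-P["doorL"];print("door yaw",np.degrees(np.arctan2(d[1],d[0])),np.linalg.norm(d))
E
```

```text
case1 [ 0.6248 -0.1689  0.206 ]
case2 [ 0.6098 -0.2915  0.206 ]
case3 [ 0.4338 -0.2652  0.206 ]
case4 [ 0.4485 -0.1452  0.206 ]
doorL [0.6101 0.3631 0.186 ]
knuU [0.5849 0.1878 0.163 ]
caseknu [ 0.632  -0.1614  0.19  ]
case [ 0.52922738 -0.21769603  0.206     ] -98.08041619673835 axis [ 0.63008003 -0.15828229]
door yaw -98.17497304547484 0.178544557808978
```

```bash
python3 -c "
from h import *
goal([.573,.106,.265],81.9)"
```

```text
turn [-6.000e-03  6.000e-03  8.252e+00] shift now [-13.087 -10.466  -0.845] shift after turn [-12.079  11.614  -0.861]
```

```bash
python3 -m handwheel '[[0,0,1,0,0,-0.43,1],[0,0,1,0,0,-0.43,1],[0,0,1,0,0,0,1],[0,0,1,0,0,0,1],[0,0,1,0,0,0,1],[0,0,1,0,0,0,1],[0,0,1,0,0,0,1],[0,0,1,0,0,0,1],[0,0,0.25,0,0,0,1]]'
python3 -m handwheel '[[0,0,0,-1,1,0,1],[0,0,0,-1,1,0,1],[0,0,0,-1,1,0,1],[0,0,0,-1,1,0,1],[0,0,0,-1,1,0,1],[0,0,0,-1,1,0,1],[0,0,0,-1,1,0,1],[0,0,0,-1,1,0,1],[0,0,0,-1,1,0,1],[0,0,0,-1,1,0,1],[0,0,0,-1,1,0,1],[0,0,0,-1,0.6,0,1]]'
python3 -c "
from h import *
goal([.573,.106,.265],81.9)"
```

```text
clock: 1.27
tool_pos: [0.181, 0.65, 0.2652]
tool_rot: [2.375, 2.056, -0.001]
wrist_force: [-0.5, -0.5, -0.6]
opening: 1.002
grasp_force: 0.0
clock: 2.78
tool_pos: [0.5744, 0.1079, 0.2655]
tool_rot: [2.373, 2.058, -0.0]
wrist_force: [-0.5, -0.2, -0.3]
opening: 1.003
grasp_force: 0.0
turn [ 0.002  0.003 -0.001] shift now [-0.052 -0.027  0.013] shift after turn [-0.052 -0.027  0.013]
```

```bash
cat > snap.py <<'E'
import sys,json
from h import *
n=sys.argv[1]
c=optics.get_calibration("wrist");im=optics.capture("wrist")
cv2.imwrite(f"pics/{n}.png",im[:,:,::-1]);json.dump({k:np.array(v).tolist() for k,v in c.items()},open(f"pics/{n}.json","w"))
E
python3 -m handwheel '[[0,0,0,0,0,0,1],[0,0,0,0,0,0,1]]'
python3 snap.py wdoor; python3 -c "
from h import *
goal([.618,-.240,.285],81.9)"
```

```text
clock: 3.02
tool_pos: [0.5728, 0.1105, 0.2654]
tool_rot: [-2.371, -2.059, 0.001]
wrist_force: [0.2, 1.2, -0.8]
opening: 1.002
grasp_force: 0.0
turn [-0.005 -0.003  0.013] shift now [-8.54   2.34  -0.496] shift after turn [-8.535  2.36  -0.49 ]
```

View pics/wdoor.png

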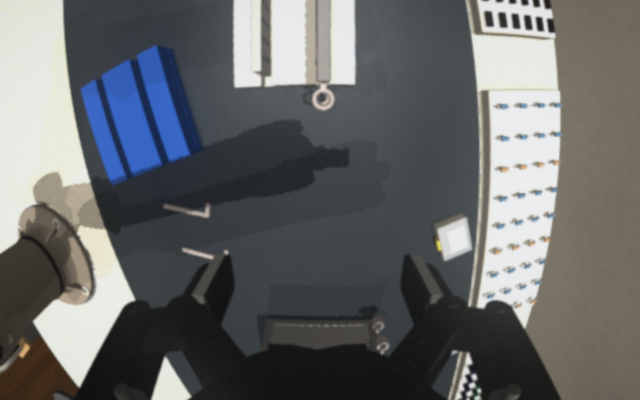

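The wrist view shows the door's upper knuckle as a ring at about (322,97), with the door's top edge running straight up from it. Next is the case hinge.

```bash
python3 -m handwheel '[[0,0,0,-0.95,0.26,-0.055,1],[0,0,0,-0.95,0.26,-0.055,1],[0,0,0,-0.95,0.26,-0.055,1],[0,0,0,-0.95,0.26,-0.055,1],[0,0,0,-0.95,0.26,-0.055,1],[0,0,0,-0.95,0.26,-0.055,1],[0,0,0,-0.95,0.26,-0.055,1],[0,0,0,-0.95,0.26,-0.055,1],[0,0,0,-0.95,0.26,-0.055,1],[0,0,0,0,0,0,1],[0,0,0,0,0,0,1],[0,0,0,0,0,0,1]]'
python3 snap.py wcase
```

```text
clock: 4.58
tool_pos: [0.6184, -0.2394, 0.2852]
tool_rot: [-2.368, -2.063, -0.001]
wrist_force: [-0.8, 0.2, 0.3]
opening: 0.999
grasp_force: 0.0
```

View pics/wcase.png

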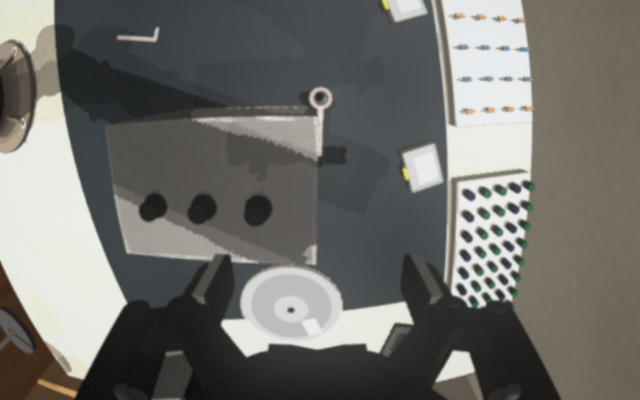

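```bash
cat > m.py <<'E'
import json
from h import *
def load(n): return cv2.imread(f"pics/{n}.png"),json.load(open(f"pics/{n}.json"))
def ring(n,uv,z,s=10,r=24):
    im,c=load(n);g=cv2.cvtColor(im,cv2.COLOR_BGR2GRAY);x,y=uv
    p=cv2.resize(g[y-r:y+r,x-r:x+r],None,fx=s,fy=s,interpolation=cv2.INTER_CUBIC)
    p=cv2.GaussianBlur(p,(0,0),4);t,_=cv2.threshold(p[140:-140,140:-140],0,255,cv2.THRESH_OTSU)
    cs,h=cv2.findContours((p>t).astype(np.uint8),cv2.RETR_CCOMP,cv2.CHAIN_APPROX_NONE)
    out=[]
    for q,hh in zip(cs,h[0]):
        a=cv2.contourArea(q)
        if hh[3]>=0 and a>300:
            (ex,ey),ax,_=cv2.fitEllipse(q);u=((ex+.5)/s-.5+x-r,(ey+.5)/s-.5+y-r)
            out.append(u);print(n,"hole",np.round(u,2),"axes px",np.round(np.array(ax)/s,2),np.round(onz(c,u,z,True),4))
    ci=cv2.HoughCircles(p,cv2.HOUGH_GRADIENT_ALT,1.5,20,param1=100,param2=.5,minRadius=50,maxRadius=180)
    if ci is not None:
        for X,Y,rr in ci[0]:
            u=((X+.5)/s-.5+x-r,(Y+.5)/s-.5+y-r);print("  hough",np.round(u,2),rr/s,np.round(onz(c,u,z,True),4))
    return out
def edge(n,rows,a,b,z,vert=True,sign=0):
    im,c=load(n);g=cv2.GaussianBlur(cv2.cvtColor(im,cv2.COLOR_BGR2GRAY),(0,0),1).astype(float)
    if not vert:g=g.T
    P=[]
    for i in rows:
        d=np.diff(g[i,a:b]);d=d*sign if sign else abs(d);k=int(np.argmax(d))
        o=0 if k in(0,len(d)-1) else .5*(d[k-1]-d[k+1])/(d[k-1]-2*d[k]+d[k+1]+1e-9)
        u=a+k+.5+np.clip(o,-1,1);P.append(onz(c,(u,i) if vert else (i,u),z,True)[:2])
    P=np.array(P,np.float32);l=cv2.fitLine(P,cv2.DIST_HUBER,0,.001,.001).ravel()
    res=np.median(abs((P-l[2:])@[-l[1],l[0]]))
    print(n,"edge yaw",round(np.degrees(np.arctan2(l[1],l[0])),2),"pt",np.round(l[2:],4),"res mm",round(res*1e3,2))
    return l
E
python3 - <<'E'
from m import *
ring("wdoor",(322,97),.163);ring("wcase",(320,98),.190)
edge("wcase",range(170,255),308,326,.206)
edge("wcase",range(170,290),240,275,.206,False)
edge("wcase",range(120,290),105,128,.206,False)
edge("wdoor",range(2,75),308,321,.186);edge("wdoor",range(2,75),322,340,.186)
im=[cv2.resize(cv2.imread(f"pics/{n}.png")[a:b,c:d],(0,0),fx=6,fy=6,interpolation=cv2.INTER_CUBIC) for n,a,b,c,d in [("wdoor",50,150,290,355),("wcase",70,170,290,355)]]
cv2.imwrite("pics/rings.png",np.hstack(im))
E
```

```text
wdoor hole [321.19  97.57] axes px [ 9.25 12.46] [0.587  0.1888 0.163 ]
wdoor hole [322.58  81.03] axes px [ 2.82 13.25] [0.5899 0.2016 0.163 ]
wcase hole [320.09  97.39] axes px [12.82 13.74] [ 0.6316 -0.1606  0.19  ]
wcase edge yaw 81.34 pt [ 0.6157 -0.2549] res mm 0.18
wcase edge yaw -10.91 pt [ 0.5331 -0.2814] res mm 1.2
wcase edge yaw -8.88 pt [ 0.5299 -0.158 ] res mm 0.12
wdoor edge yaw 82.31 pt [0.5882 0.2324] res mm 0.03
wdoor edge yaw 82.09 pt [0.599  0.2294] res mm 0.08
```

View pics/rings.png

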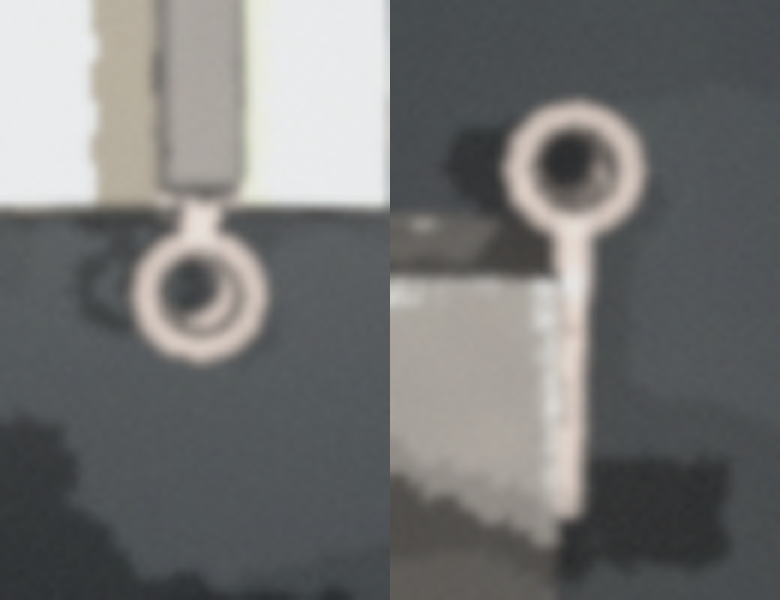

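The rings are clean: door outer ring centre about (323.0,98.6), case about (320.3,98.0). I'll refine them with radial edges and get the grasp shift.

```bash
cat >> m.py <<'E'
def outer(n,uv,z,rp,skip):
    im,c=load(n);g=cv2.GaussianBlur(cv2.cvtColor(im,cv2.COLOR_BGR2GRAY),(0,0),.7).astype(np.float32)
    u=np.array(uv,float)
    for _ in range(4):
        Q=[]
        rr=np.arange(rp-4,rp+4,.1)
        for a in np.radians(np.arange(0,360,4)):
            if abs(np.angle(np.exp(1j*(a-np.radians(skip)))))<.6: continue
            X=(u[0]+rr*np.cos(a)).astype(np.float32)[None];Y=(u[1]+rr*np.sin(a)).astype(np.float32)[None]
            v=cv2.remap(g,X,Y,cv2.INTER_CUBIC)[0];k=np.argmin(np.gradient(v));Q.append([X[0,k],Y[0,k]])
        Q=np.array(Q);A=np.c_[2*Q,np.ones(len(Q))];s=np.linalg.lstsq(A,(Q**2).sum(1),rcond=None)[0];u=s[:2]
    print(n,"outer",np.round(u,2),"r",round(np.sqrt(s[2]+u@u),2),np.round(onz(c,u,z,True),4));return onz(c,u,z,True)
E
python3 - <<'E'
from m import *
d=outer("wdoor",(323,98.6),.163,11.4,-90)
k=outer("wcase",(320.3,98),.190,11.8,90)
print("delta axis mm",(k-d)*1e3)
y=np.radians(81.9+.3); g=d[:2]+.097*np.array([np.cos(y),np.sin(y)])
print("door centre",g);
for z in (.245,.148): goal([*g,z],82.2)
E
```

```text
wdoor outer [322.92  98.73] r 11.02 [0.5882 0.1877 0.163 ]
wcase outer [320.44  97.82] r 11.38 [ 0.6318 -0.1609  0.19  ]
delta axis mm [  43.55556821 -348.69034979   27.        ]
door centre [0.60139251 0.28384606]
turn [-0.001 -0.006 -0.011] shift now [12.907 -2.221  1.021] shift after turn [12.912 -2.197  1.008]
turn [-0.001 -0.006 -0.011] shift now [12.905 -2.22   3.446] shift after turn [12.912 -2.197  3.433]
```

```bash
python3 -m handwheel '[[0,0,0,1,-0.17,0,1],[0,0,0,1,-0.17,0,1],[0,0,0,1,-0.17,0,1],[0,0,0,1,-0.17,0,1],[0,0,0,1,-0.17,0,1],[0,0,0,1,-0.17,0.1,1],[0,0,0,1,-0.17,0.1,1],[0,0,0,1,-0.17,0.1,1],[0,0,0,1,-0.17,0.1,1],[0,0,0,1,-0.17,0.1,1],[0,0,0,1,-0.17,0.1,1],[0,0,0,1,-0.17,0.1,1]]'
python3 -m handwheel '[[0,0,0,0.9,-0.17,0.1,1],[0,0,0,0,0,0,1],[0,0,0,0,0,0,1]]'
python3 -c "
from h import *
goal([.6014,.2838,.143],82.2)"
```

```text
clock: 6.12
tool_pos: [0.6037, 0.2472, 0.2575]
tool_rot: [-2.37, -2.061, -0.001]
wrist_force: [0.5, -0.6, -0.8]
opening: 0.998
grasp_force: 0.0
clock: 6.5
tool_pos: [0.6025, 0.2812, 0.2536]
tool_rot: [2.371, 2.06, -0.001]
wrist_force: [1.0, -0.3, -0.2]
opening: 1.005
grasp_force: 0.0
turn [ 0.001  0.003 -0.024] shift now [ 0.063 -0.036  2.764] shift after turn [ 0.062 -0.036  2.764]
```

```bash
python3 -m handwheel '[[0,0,-0.024,0.06,-0.035,0,1],[0,0,0,0,0,0.7,1],[0,0,0,0,0,0.7,1],[0,0,0,0,0,0.7,1],[0,0,0,0,0,0.66,1],[0,0,0,0,0,0,1],[0,0,0,0,0,0,1]]'
python3 -c "
from h import *
goal([.6014,.2838,.143],82.2)
print(sensors.sense()['wrist_force'])"
```

```text
clock: 7.38
tool_pos: [0.6026, 0.2836, 0.1444]
tool_rot: [2.368, 2.063, 0.002]
wrist_force: [-0.0, -0.6, -0.0]
opening: 1.0
grasp_force: 0.0
turn [ 0.008 -0.005 -0.008] shift now [ 0.001 -0.031  0.036] shift after turn [ 0.001 -0.031  0.036]
[-0.04414176 -0.59721728 -0.04144238]
```

```bash
python3 -m handwheel '[[0,0,0,0,-0.02,0,0.2],[0,0,0,0,0,0,-0.3],[0,0,0,0,0,0,-0.7],[0,0,0,0,0,0,-1],[0,0,0,0,0,0,-1],[0,0,0,0,0,0,-1],[0,0,0,0,0,0,-1]]' 70
for i in 1 2 3; do python3 -m handwheel '[[0,0,0,0,0,0,-1]]' ; done
python3 -c "
from h import *
goal([.6014,.2838,.143],82.2)"
```

```text
clock: 8.25
tool_pos: [0.6012, 0.2841, 0.1433]
tool_rot: [2.368, 2.064, 0.001]
wrist_force: [-1.0, -0.4, 2.4]
opening: 0.108
grasp_force: 68.9
clock: 8.38
tool_pos: [0.6012, 0.2841, 0.1434]
tool_rot: [2.368, 2.064, 0.001]
wrist_force: [0.9, -0.2, 2.4]
opening: 0.107
grasp_force: 68.9
clock: 8.5
tool_pos: [0.6012, 0.2841, 0.1434]
tool_rot: [2.368, 2.064, 0.001]
wrist_force: [0.2, 0.7, 2.8]
opening: 0.108
grasp_force: 69.0
clock: 8.62
tool_pos: [0.6012, 0.2841, 0.1434]
tool_rot: [2.368, 2.064, 0.001]
wrist_force: [1.5, -0.7, 3.5]
opening: 0.11
grasp_force: 69.1
turn [ 0.003 -0.002 -0.004] shift now [-0.007  0.006  0.009] shift after turn [-0.007  0.006  0.009]
```

```bash
python3 -m handwheel '[[0,0,0,0,0,0,-1],[0,0,0,0,0,-0.1,-1],[0,0,0,0,0,-0.2,-1],[0,0,0,0,0,-0.3,-1],[0,0,0,0,0,-0.4,-1],[0,0,0,0,0,-0.4,-1],[0,0,0,0,0,-0.4,-1],[0,0,0,0,0,0,-1],[0,0,0,0,0,0,-1]]' 100
python3 -c "
from h import *
goal([.6557,-.0054,.213],81.25)"
```

```text
clock: 9.75
tool_pos: [0.6005, 0.284, 0.2147]
tool_rot: [-2.368, -2.064, 0.001]
wrist_force: [-0.0, 0.0, -3.7]
opening: 0.104
grasp_force: 97.8
turn [-0.005  0.002  0.092] shift now [-6.98   2.353  0.043] shift after turn [-6.942  2.465  0.043]
```

```bash
python3 -m handwheel '[[0,0,0.09,-0.3,0.1,0,-1],[0,0,0,-0.65,0.23,0,-1],[0,0,0,-0.75,0.27,0,-1],[0,0,0,-0.75,0.27,0,-1],[0,0,0,-0.75,0.27,0,-1],[0,0,0,-0.75,0.27,0,-1],[0,0,0,-0.75,0.27,0,-1],[0,0,0,-0.75,0.27,0,-1],[0,0,0,-0.65,0.23,0,-1],[0,0,0,-0.5,0.17,0,-1],[0,0,0,-0.3,0.08,0,-1],[0,0,0,0,0,0,-1]]'
python3 -m handwheel '[[0,0,0,0,0,0.3,-1],[0,0,0,0,0,0.4,-1],[0,0,0,0,0,0.4,-1],[0,0,0,0,0,0.3,-1],[0,0,0,0,0,0.15,-1],[0,0,0,0,0,0,-1],[0,0,0,0,0,0,-1],[0,0,0,0,0,0,-1],[0,0,0,0,0,0,-1]]'
python3 - <<'E'
from h import *
goal([.6557,-.0054,.1514],81.25)
a=optics.capture("top")[:,:,::-1];b=optics.capture("scene")[:,:,::-1]
cv2.imwrite("pics/t2.png",a);cv2.imwrite("pics/s2.png",b)
E
python3 snap.py w2
python3 - <<'E'
import cv2,numpy as np
b=cv2.imread("pics/s2.png");a=cv2.imread("pics/t2.png")
p=cv2.resize(b[120:220,245:345],(400,400),interpolation=cv2.INTER_CUBIC);q=cv2.resize(a[130:230,300:400],(400,400),interpolation=cv2.INTER_CUBIC)
cv2.imwrite("pics/c2.png",np.hstack([p,q]))
E
```

```text
clock: 11.25
tool_pos: [0.6552, -0.0044, 0.215]
tool_rot: [-2.386, -2.044, 0.001]
wrist_force: [0.2, 1.2, -4.3]
opening: 0.103
grasp_force: 97.7
clock: 12.38
tool_pos: [0.6555, -0.0035, 0.1535]
tool_rot: [2.384, 2.046, 0.001]
wrist_force: [-0.8, 0.5, -3.3]
opening: 0.104
grasp_force: 97.6
turn [ 0.004 -0.002  0.002] shift now [-0.047  0.012  0.052] shift after turn [-0.047  0.012  0.052]
```

View pics/c2.png

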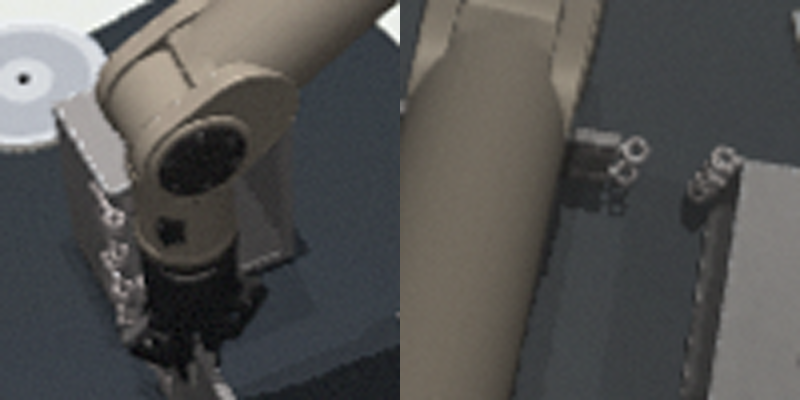

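The top crop (right half) shows the door's upper knuckle at full-image (358.1,166.9) and the case's upper knuckle at (381.1,169.1). I'll check the relative position.

```bash
python3 - <<'E'
from m import *
c={k:np.array(v).tolist() for k,v in optics.get_calibration("top").items()};json.dump(c,open("pics/t2.json","w"))
s=sensors.sense();yaw=np.radians(81.25);ex=np.array([np.cos(yaw),np.sin(yaw)]);ey=np.array([ex[1],-ex[0]])
pin=lambda u,z:onz(c,u,z)[:2]
d=pin((358.1,166.9),.163+s["tool_pos"][2]-.1434);k=pin((381.1,169.1),.19)
print("top: door",d,"case",k,"need tool x,y mm",(k-d)@ex*1e3,(k-d)@ey*1e3)
p=s["tool_pos"][:2]-.0973*ex;K=np.array([.6318,-.1609]);print("wrist-based: need",(K-p)@ex*1e3,(K-p)@ey*1e3)
E
```

```text
top: door [ 0.63971021 -0.09844055] case [ 0.63087666 -0.16280561] need tool x,y mm -64.95974027987205 1.060696020625579
wrist-based: need -61.920010887038224 0.7099717555107282
```

```bash
python3 -m handwheel '[[0,0,0,-0.2,0.02,0.05,-1],[0,0,0,-0.3,0,0,-1],[0,0,0,-0.3,0,0,-1],[0,0,0,-0.2,0,0,-1],[0,0,0,-0.05,0,0,-1],[0,0,0,0,0,0,-1],[0,0,0,0,0,0,-1],[0,0,0,0,0,0,-1]]'
python3 - <<'E'
from m import *
goal([.6466,-.0647,.1514],81.25)
a=np.mean([optics.capture("top")[:,:,::-1].astype(float) for _ in range(8)],0)
np.save("pics/t3.npy",a);cv2.imwrite("pics/t3.png",a.round().astype(np.uint8))
cv2.imwrite("pics/c3.png",cv2.resize(a[145:195,345:400],None,fx=12,fy=12,interpolation=cv2.INTER_CUBIC).clip(0,170)*1.5)
E
```

```text
clock: 13.52
tool_pos: [0.6498, -0.0445, 0.151]
tool_rot: [-2.383, -2.047, -0.0]
wrist_force: [1.0, 0.1, -3.7]
opening: 0.101
grasp_force: 97.6
turn [-0.001 -0.001  0.006] shift now [-0.511 -0.002 -0.009] shift after turn [-0.511 -0.002 -0.009][ WARN:0@31.235] global loadsave.cpp:1063 imwrite_ Unsupported depth image for selected encoder is fallbacked to CV_8U.
```

View pics/c3.png

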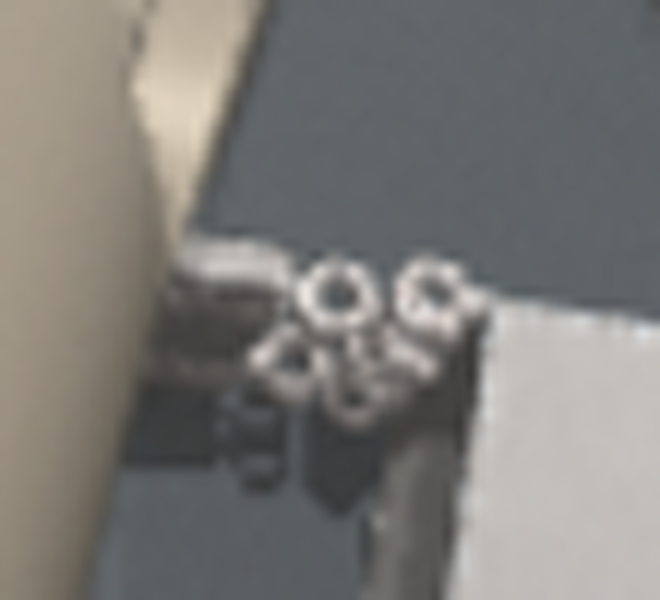

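The door ring is at crop (339,293), or full-image (372.8,169.0). The case ring is at crop (433,293), or full-image (380.6,169.0).

```bash
python3 - <<'E'
from m import *
c=optics.get_calibration("top");s=sensors.sense();yaw=np.radians(81.25);ex=np.array([np.cos(yaw),np.sin(yaw)]);ey=np.array([ex[1],-ex[0]])
d0,k0=(372.79,168.96),(380.63,168.96)
json.dump({k:np.array(v).tolist() for k,v in c.items()},open("pics/t3.json","w"))
g=cv2.cvtColor(cv2.imread("pics/t3.png"),cv2.COLOR_BGR2GRAY)
def cen(u):  # bore: darkness-weighted centroid of ring brightness is noisy; fit by radial peak of the ring
    f=cv2.GaussianBlur(g,(0,0),.5).astype(np.float32);u=np.array(u);rr=np.arange(1,4,.05)
    for _ in range(5):
        Q=[]
        for a in np.radians(np.arange(0,360,10)):
            X=(u[0]+rr*np.cos(a)).astype(np.float32)[None];Y=(u[1]+rr*np.sin(a)).astype(np.float32)[None]
            k=np.argmax(cv2.remap(f,X,Y,cv2.INTER_CUBIC)[0]);
            if 0<k<len(rr)-1:Q.append([X[0,k],Y[0,k]])
        Q=np.array(Q);t=np.linalg.lstsq(np.c_[2*Q,np.ones(len(Q))],(Q**2).sum(1),rcond=None)[0];u=t[:2]
    return u,np.sqrt(t[2]+u@u)
for d,k in [(d0,k0),(cen(d0)[0],cen(k0)[0])]:
    D=onz(c,d,.171)[:2];K=onz(c,k,.19)[:2];print(np.round([d,k],2).tolist(),"need x,y mm",(K-D)@ex*1e3,(K-D)@ey*1e3)
# low-z effect: predicted pixels if wrist-based is right
p=s["tool_pos"][:2]-.0973*ex;print("pred px",proj(c,[*p,.171]),proj(c,[.6318,-.1609,.19]))
E
```

```text
[[372.79, 168.96], [380.63, 168.96]] need x,y mm -20.4496934169124 0.04260453915262362
[[372.64, 169.11], [380.75, 169.01]] need x,y mm -21.175818906549797 0.46838192766891706
pred px [372.8003026  168.77087597] [380.43253997 168.77546812]
```

```bash
python3 -m handwheel '[[0,0,0,-0.08,0,0,-1],[0,0,0,-0.08,0,0,-1],[0,0,0,-0.08,0,0,-1],[0,0,0,0,0,0,-1]]'
python3 -m handwheel '[[0,0,0,-0.08,0,0,-1],[0,0,0,-0.08,0,0,-1],[0,0,0,-0.08,0,0,-1],[0,0,0,-0.035,0,0,-1],[0,0,0,0,0,0,-1],[0,0,0,0,0,0,-1],[0,0,0,0,0,0,-1],[0,0,0,0,0,0,-1]]'
python3 - <<'E'
from m import *
goal([.6466,-.0647,.1514],81.25)
s=sensors.sense();print(s["ft_torque"],s["tool_pos"],s["wrist_force"])
a=np.mean([optics.capture("top")[:,:,::-1].astype(float) for _ in range(8)],0)
b=np.mean([optics.capture("scene")[:,:,::-1].astype(float) for _ in range(8)],0)
cv2.imwrite("pics/t4.png",a.round().astype(np.uint8));cv2.imwrite("pics/s4.png",b.round().astype(np.uint8))
p=cv2.resize(a[150:190,355:395],(400,400),interpolation=cv2.INTER_CUBIC);q=cv2.resize(b[155:205,250:300],(400,400),interpolation=cv2.INTER_CUBIC)
cv2.imwrite("pics/c4.png",(np.hstack([p,q]).clip(0,170)*1.5).astype(np.uint8))
E
```

```text
clock: 14.42
tool_pos: [0.6482, -0.0552, 0.1512]
tool_rot: [2.385, 2.045, -0.0]
wrist_force: [0.1, 0.2, -3.8]
opening: 0.103
grasp_force: 97.6
clock: 15.42
tool_pos: [0.6466, -0.0653, 0.1511]
tool_rot: [-2.384, -2.046, -0.0]
wrist_force: [0.2, 0.5, -3.3]
opening: 0.106
grasp_force: 97.6
turn [ 0.    -0.     0.003] shift now [ 0.016 -0.003 -0.008] shift after turn [ 0.016 -0.003 -0.008]
[0.00250324 0.04660251 0.03555128] [ 0.64660899 -0.06533794  0.15109207] [ 0.22297487  0.53831349 -3.30364094]
```

View pics/c4.png

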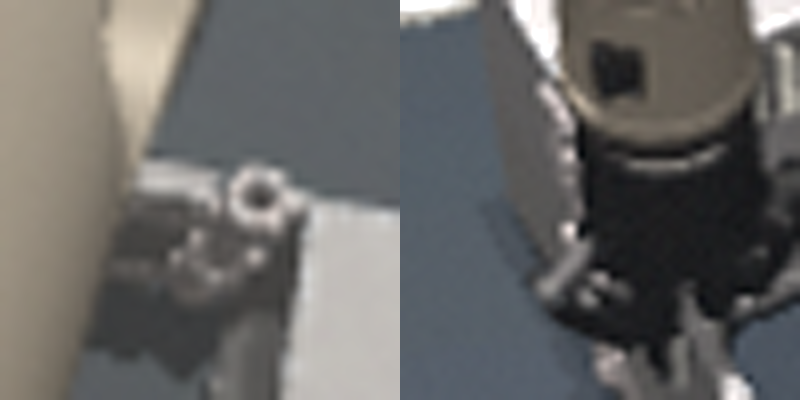

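The top crop shows a single ring, at crop (257,195). The door's upper knuckle is now under the case's top knuckle. The wrist force shows only the door's weight, so nothing is touching. I'll make a 0.3 mm height trim, let it settle and hand in.

```bash
python3 -m handwheel '[[0,0,0,0.005,0,-0.008,-1],[0,0,0,0,0,0,-1],[0,0,0,0,0,0,-1],[0,0,0,0,0,0,-1]]'
python3 -c "
from bench import job
print(job.close_job())"
```

```text
clock: 16.73
tool_pos: [0.6466, -0.0653, 0.1514]
tool_rot: [-2.384, -2.046, 0.0]
wrist_force: [-0.8, 1.1, -3.0]
opening: 0.104
grasp_force: 97.6
the job is handed in; nothing more can be done
None
```

I handed the job in at 16.7 s with the door held at the enclosure, its knuckles in the hinge gaps and aligned with the axis to about 1 mm by my measurements; the wrist force showed only the door's weight, and the hand-in returned no verdict.

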